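# Unclip the empty reel from the solder stand

## Task

With the hooked pick, pull the sprung retaining clip out of its groove on the spindle and leave it lying flat on the stand's ledge; keep your fingers off the clip. Put the pick back in its rest, then lift the empty orange reel off the spindle and set it down, not dropped, standing upright in the blue tray. Leave the other things on the bench where they are.

Things in the scene. Friction and masses are not known exactly. Their poses are not given: they have to be found in the camera images.
- stand: Fixed reel stand. Origin: underside, on the spindle's axis, z up. Blue base 15 mm thick, x -140 to +50, y +-50. Spindle 20 mm diameter, top at z = 84; groove 12 mm diameter, z = 64.5 to 71.5. White ledge x -34 to -135, y +-34, top at z = 64.5, blue lips at both sides and the far end up to z = 70.5. The clip is pulled along the stand's -x; slid 45 to 70 mm it lies on the ledge, clear of the reel
- stand_groove (a point): Spindle's axis at mid groove, z = 67 in the stand's frame; axes as the stand's
- clip: Loose flat grey spring clip 4 mm thick, 72 mm long, 36 wide. Origin: underside, between its jaws (at the start on the spindle's axis, 65 mm above the bench). x points out of its open mouth; it reaches back to x = -63, lying on the reel and over the ledge. Pulled along its -x with about 5 to 15 N its sprung jaws snap off the groove within 10 mm; then it slides freely. It cannot come off upwards
- clip_eye (a point): Centre of the square pull eye in the clip's back plate, 22 mm by 22 mm, right through; 48 mm from the clip's origin along its -x, at mid thickness (67 mm above the bench at the start); below it is the ledge, 2.5 mm under this point
- pick: Loose hooked pick, about 80 g. Origin: centre of the red handle (110 mm long, 18 by 18 mm), on its axis. x runs towards the hook: steel shank 8 mm diameter to x = 105, there bent down (pick's -z) as a hook 7 mm thick, its tip 32 mm below the axis. At the start it lies level in its rest, hook down, to be gripped from above across the handle's middle
- pick_tip (a point): Lowest end of the pick's hook: x = 105, z = -32 mm in the pick's frame
- rest: Fixed dark rest. Origin: underside, below the middle of the pick's handle; x as the pick's. Base 6 mm thick, x -60 to +80, y +-30. Two open-topped U posts: at x = -42 (14 mm along x, 24 mm between cheeks, floor z = 37, cheeks to 51) for the handle; at x = +70 (12 mm along x, 14 mm between cheeks, floor z = 42, cheeks to 56.5) for the shank. Free between them: 99 mm
- rest_home (a point): Where the pick's origin lies when it is in the rest: 46 mm above the bench, over the rest's origin
- reel: Loose empty orange plastic reel, 90 g or so, 60 mm diameter over its two 8 mm thick flanges, 50 mm tall, hub 36 mm, bore 26 mm. Origin: centre of its underside. It stands on the stand's base round the spindle (underside at z = 15, top at z = 65)
- reel_mid (a point): Centre of the reel, 25 mm above its underside
- tray_blue: Fixed open blue tray 120 mm by 120 mm, walls 5 mm thick and 22 mm high, inner floor 5 mm above its origin. Origin: centre of its underside
- tray_yellow: Fixed yellow tray of the same size; not to be used
- spare_reel: Bystander: grey reel, 60 mm diameter, 50 mm tall. Origin: centre of underside
- screwdriver: Bystander: screwdriver with green handle lying on the bench
- capacitor: Bystander: blue upright can 35 mm diameter, 60 mm tall
- wrench: Bystander: steel wrench lying on the bench
Things that resemble listed ones, but are neither listed nor needed, are in the scene too. Several things have the shape of the reel; the one meant has the colours described above.

How it is judged:
By the outcome, as a careful person would: the job done as asked, in the order asked, and still so for the second after the job is handed in, with the robot touching nothing.
It also fails if it takes over 67 s, if anything falls off the work surface, if the arm or the gripper's body presses on something with over 40 N, if the wrist force passes 120 N, or if a joint passes its speed limit or range.

## Robot

A 7-joint arm with a two-finger parallel gripper is mounted at the origin on the work surface. World frame = base frame: x ahead of the robot, y to its left, z up, the work surface at z = 0. Lengths are in m, angles in rad, forces in N, time in s.
With the tool pointing down it reaches from about 0.425 to 0.875 m from the base axis. Payload 4.7 kg.
Tool frame: the origin (TCP) lies on the centre line of the jaws, within the pads' length; the fingertips stand ahead of it and the grasp point (between the pads) lies 2 mm behind it (nose_length is the z of the fingertips in the tool frame, in m); z points along the fingers, y is the line along which they close (so a half turn about z gives the same grasp; the last joint's range is limited). The gripper opens to 87 mm and grips with 3 to 60 N. Pads are 19 mm wide; open, the fingers measure 117 mm over their backs; the gripper's body (75 mm by 190 mm) begins 51 mm behind the grasp point.
Start: joints at [-1.214, 0.321, -0.07, 1.45, 0.023, 1.371, -0.057], TCP at [0.219, 0.612, 0.24] pointing down, gripper open.
Joint ranges: [-2.86, 2.86], [-0.3, 2.09], [-1.38, 1.24], [0.06, 2.45], [-1.56, 4.7], [0.09, 2.05], [-2.69, 2.69]. Speed limits (rad/s): [2.57, 2.57, 3.14, 3.14, 3.14, 3.14, 3.14].

## Interface

Orientations are given as a rotation vector (axis times angle).
In Python, from bench import * gives the robot as it stands.
- The arm moves only by the tool send_rows, never from a script. Its arguments are lists of equal length, an entry for each row: "xyz": the shift along the tool's x, y, z in mm, a list of three; "dr": the turn, a rotation vector about the tool's x, y, z in rad, a list of three. A call has exactly 10 rows; each row is the pose to reach, as a shift and turn from the pose commanded when the call began, along the tool's axes at that moment; what a row does not reach only later rows make up. A row lasts 1/12 s, in which the tool goes at most 41.7 mm and 7.16 degrees, less where a joint would pass 70% of its speed; a pose out of reach is approached as far as the arm can. A call with a gripper value outside its range is refused whole. "jaw" is the finger opening in mm, from 0 to 87, set as the call begins (left out, the last holds). The fingers move at their own pace and stop on an object; "grip_force" is the grip in N (left out, the last holds). Time passes only in rows, so rows that repeat a pose let the fingers close, or fill a call up. It gives the time, the measured TCP pose, the force, the opening and the grip force at its end, in the units of the state.
- get_state(): the state, without advancing time (a new reading comes with each control period).
- get_image(name): name is "scene" or "top" or "wrist"; returns the picture (420x560x3 uint8, red, green, blue); there is no depth.
- calibration(name): a dict with "vfov" (degrees; the focal length in pixels is half the picture's height over the tangent of half this angle, whatever the lens; pixels are square), "cx", "cy" (the principal point, pixels), "rvec" (rotation vector, rad) and "tvec" (3), from world to camera coordinates, as OpenCV has them; the wrist camera has in their place "hand_eye" (4x4, takes a point from camera to tool coordinates, whose origin is the TCP and whose axes are the flange's). Camera axes: x right, y down, z forward; pixel columns grow to the right and rows downward; lengths in m; the calibration is good to about 2 mm. A picture is of the moment at which its call begins: read the wrist's pose just before it. calibration takes no time and is no camera call.
- close_job(): hands the job in; it is judged then, once.
The state is a dict: "time": time; "joint_positions": joint angles; "qd": joint speeds; "joint_torque": joint torques, N m; "position": TCP position; "tool_rot": TCP orientation; "ft_force": force on the tool from outside, world axes, zero at the start; "torque": the same for the moment, N m; "grip_width": opening from 0.0 (shut) to 1.0 (fully open); "grip_force": force on a finger pad.
Only numpy, scipy, OpenCV 4.12 (cv2) and the standard library are available. Lean on these libraries where they do the work, as an engineer would, in place of code of your own. Each camera call takes 0.05 s, during which the arm holds its last target. There are 200 camera calls.

## Working session

There is one attempt and no reset: what is moved stays moved. The work goes in short steps, Python scripts to look and compute and a tool call to move; the robot and the scene stay as the last step left them, time stands still between calls to the robot, and variables do not carry over. Pictures are saved under pics/ and viewed, at most 10 in all, crops included, and the job is handed in when it is done.

Besides the shell and the picture viewer there is one more tool, called after "Emit:" as name(argument=value, ...) on one line, values as JSON. send_rows: Moves the arm, as the interface text tells. Its arguments: {"type":"object","properties":{"xyz":{"type":"array"},"dr":{"type":"array"},"jaw":{"type":"number"},"grip_force":{"type":"number"}},"required":["xyz","dr"]}

```bash
ls; mkdir -p pics
python3 - <<'E'
from bench import *
import cv2,numpy as np
s=get_state();print(s)
for n in("scene","top","wrist"):
    print(n,calibration(n))
a=get_image("top");b=get_image("scene")
cv2.imwrite("pics/top0.png",a[:,:,::-1]);cv2.imwrite("pics/scene0.png",b[:,:,::-1])
E
```

```text
pics
{'time': 0.0, 'joint_positions': array([-1.21394071,  0.32180817, -0.07006923,  1.45160929,  0.02264326,
        1.37081252, -0.05691787]), 'qd': array([-0.00064704,  0.00104048, -0.00059121,  0.00055557, -0.00057301,
       -0.0003631 ,  0.00014319]), 'joint_torque': array([-1.18628691e-04, -4.91284633e+01, -4.03884770e-01, -3.12529922e+01,
       -6.39070035e-02,  4.36598633e-02,  1.75655318e-04]), 'position': array([0.2183557 , 0.61169873, 0.23850399]), 'tool_rot': array([-5.35729839e-01, -3.09539980e+00,  2.89474954e-03]), 'ft_force': array([-0.79727371, -0.55566788, -0.13835819]), 'torque': array([-0.00700923,  0.00994949, -0.00153385]), 'grip_force': 0.0, 'grip_width': 0.9968663973502465}
scene {'vfov': 49.33552172572111, 'cx': 280.7757597203093, 'cy': 215.45503578767625, 'rvec': array([ 1.98322572,  1.39125371, -0.6107047 ]), 'tvec': array([-0.23113351, -0.30577587,  1.54686305])}
top {'vfov': 48.131521118700334, 'cx': 277.3566104179018, 'cy': 208.17816471196102, 'rvec': array([ 2.08001489, -2.12384587,  0.17036339]), 'tvec': array([0.05737696, 0.56498345, 0.94224348])}
wrist {'vfov': 62.345850254820945, 'cx': 280.5642196141586, 'cy': 210.15588806895104, 'hand_eye': array([[ 7.53350767e-05, -9.63852973e-01, -2.66434685e-01,
         7.27169379e-02],
       [ 9.99999803e-01,  2.38497175e-04, -5.80033901e-04,
        -8.26929218e-04],
       [ 6.22611320e-04, -2.66434589e-01,  9.63852801e-01,
        -1.43215847e-01],
       [ 0.00000000e+00,  0.00000000e+00,  0.00000000e+00,
         1.00000000e+00]])}
```

View pics/top0.png

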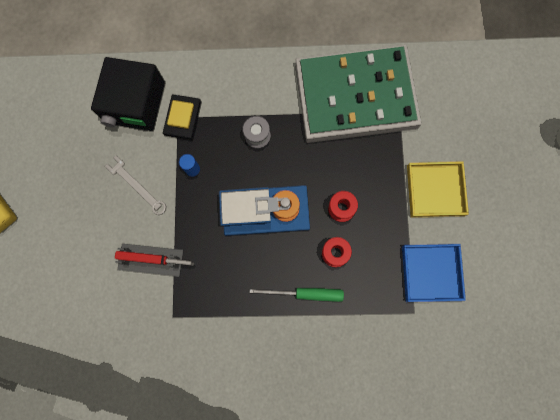

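View pics/scene0.png

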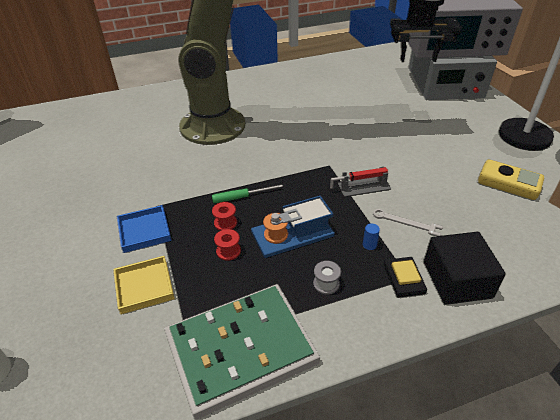

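The top view shows three reels that could be meant: orange at (286,206) on the spindle and two red ones at (343,206) and (337,252). The grey spare is at (256,131). Only the one at (286,206) is orange and on the spindle. The pick is red, at (140,257) in its rest with its hook at (190,263). The clip is grey, at (268,206), the blue tray is at (433,272), and the yellow tray at (437,189) is not to be used.

```bash
cat > h.py <<'E'
from bench import *
import cv2,numpy as np
from scipy.spatial.transform import Rotation as R
def cam(n,s=None):
    c=calibration(n);f=210/np.tan(np.radians(c["vfov"])/2)
    if n=="wrist":
        s=s or get_state();H=c["hand_eye"];Rt=R.from_rotvec(s["tool_rot"]).as_matrix()
        Rw=Rt@H[:3,:3];o=Rt@H[:3,3]+s["position"]
    else:
        Rc=R.from_rotvec(c["rvec"]).as_matrix();Rw=Rc.T;o=-Rc.T@c["tvec"]
    return f,c["cx"],c["cy"],Rw,o
def ray(C,uv,z):
    f,cx,cy,Rw,o=C;uv=np.atleast_2d(uv).astype(float)
    d=np.c_[(uv[:,0]-cx)/f,(uv[:,1]-cy)/f,np.ones(len(uv))]@Rw.T
    return o+d*((z-o[2])/d[:,2])[:,None]
def proj(C,p):
    f,cx,cy,Rw,o=C;q=(np.atleast_2d(p)-o)@Rw
    return np.c_[q[:,0]/q[:,2]*f+cx,q[:,1]/q[:,2]*f+cy]
def blob(im,lo,hi,roi=None):
    h=cv2.cvtColor(im,cv2.COLOR_RGB2HSV);m=cv2.inRange(h,lo,hi)
    if roi:
        k=np.zeros_like(m);x0,y0,x1,y1=roi;k[y0:y1,x0:x1]=255;m&=k
    return m
def tool(s,p):  # world point -> tool-axes offset in mm
    return R.from_rotvec(s["tool_rot"]).as_matrix().T@(np.array(p)-s["position"])*1000
E
python3 - <<'E'
from h import *
im=cv2.imread("pics/top0.png")[:,:,::-1].copy();C=cam("top");print("cam",C[4])
def rect(n,lo,hi,roi,z):
    m=blob(im,lo,hi,roi);pts=np.argwhere(m)[:,::-1]
    r=cv2.minAreaRect(pts.astype(np.float32));b=cv2.boxPoints(r)
    w=ray(C,b,z);print(n,len(pts),np.round(r[0],1),"ctr",ray(C,r[0],z)[0].round(4),"corners",w[:,:2].round(3).tolist())
rect("tray",(100,100,60),(125,255,255),(395,235,475,310),.022)
rect("pick",(0,150,80),(8,255,255),(100,235,175,275),.055)
rect("base",(100,100,40),(125,255,255),(215,180,320,240),.015)
rect("reel",(8,150,100),(18,255,255),(265,185,305,225),.065)
rect("ledge",(0,0,170),(180,60,255),(215,185,275,230),.0645)
a=cv2.resize(im[180:245,210:325],None,fx=5,fy=5,interpolation=2)
b=cv2.resize(im[235:285,105:205],None,fx=5,fy=5,interpolation=2)
o=np.zeros((575,580,3),np.uint8);o[:325,:575]=a;o[325:575,:500]=b
cv2.imwrite("pics/crop1.png",o[:,:,::-1])
E
```

```text
cam [0.37042194 0.01265723 1.03583231]
tray 3348 [433.1 272.5] ctr [ 0.4261 -0.2806  0.022 ] corners [[0.486, -0.219], [0.487, -0.348], [0.368, -0.34], [0.366, -0.214]]
pick 419 [140.3 257.2] ctr [0.4682 0.3365 0.055 ] corners [[0.466, 0.392], [0.484, 0.391], [0.471, 0.282], [0.452, 0.283]]
base 1632 [263.6 209.8] ctr [0.5714 0.0775 0.015 ] corners [[0.619, 0.18], [0.628, -0.019], [0.525, -0.023], [0.516, 0.172]]
reel 412 [286.  205.5] ctr [0.5697 0.027  0.065 ] corners [[0.602, 0.052], [0.6, 0.001], [0.538, 0.003], [0.539, 0.053]]
ledge 1280 [245.2 206.4] ctr [0.5699 0.1132 0.0645] corners [[0.6, 0.166], [0.605, 0.065], [0.54, 0.062], [0.535, 0.161]]
```

View pics/crop1.png

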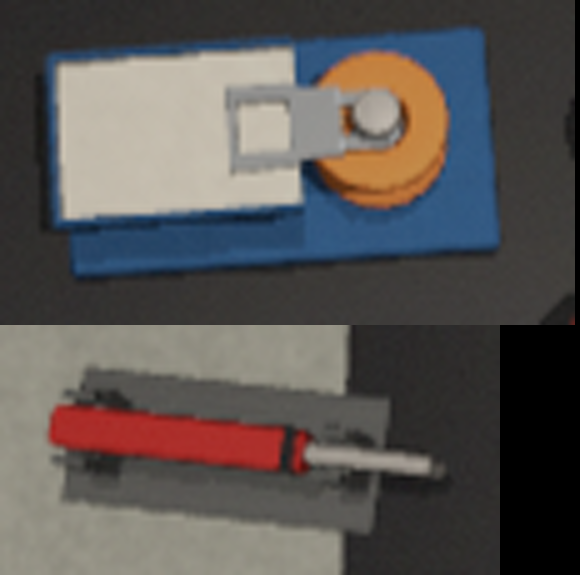

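The crop confirms it. The grey clip sits on the orange reel around the spindle with its eye over the white ledge, and the pick lies in its rest with the hook towards image right. I'll move above the pick.

Emit:
send_rows(xyz=[[-33,-18,4],[-66,-35,8],[-99,-53,12],[-132,-70,16],[-165,-88,20],[-198,-105,24],[-231,-123,28],[-264,-140,32],[-297,-158,36],[-328,-175,38]], dr=[[0,0,0.12],[0,0,0.24],[0,0,0.36],[0,0,0.48],[0,0,0.6],[0,0,0.72],[0,0,0.84],[0,0,0.96],[0,0,1.08],[0,0,1.2]], jaw=60)

```text
time: 0.93
position: [0.4694, 0.3349, 0.2008]
tool_rot: [2.197, 2.245, -0.002]
ft_force: [0.9, -0.0, -0.3]
grip_width: 0.691
grip_force: 0.0
```

Run:
```python
from h import *
import bench;print([n for n in dir(bench) if n[0]!='_'])
s=get_state();im=get_image("wrist");cv2.imwrite("pics/w1.png",im[:,:,::-1])
print(s["time"],s["position"],s["joint_positions"].round(2),R.from_rotvec(s["tool_rot"]).as_matrix().round(3).tolist())
C=cam("wrist",s);m=blob(im,(0,150,60),(8,255,255))
n,l,st,ce=cv2.connectedComponentsWithStats(m);i=1+np.argmax(st[1:,4])
pts=np.argwhere(l==i)[:,::-1];r=cv2.minAreaRect(pts.astype(np.float32));b=cv2.boxPoints(r)
print(st[i],ray(C,b,.05).round(4).tolist(),ray(C,r[0],.05))
```

```text
['MotionError', 'calibration', 'close_job', 'get_image', 'get_state', 'nose_length']
0.9333 [0.46944308 0.33487495 0.20077079] [-0.9   0.19  0.27  1.7  -0.05  1.26 -0.6 ] [[-0.022, 1.0, -0.001], [1.0, 0.022, -0.001], [-0.001, -0.001, -1.0]]
[ 261  131   37  118 2383] [[0.4518, 0.2912, 0.05], [0.4648, 0.3937, 0.05], [0.4825, 0.3916, 0.05], [0.4711, 0.2887, 0.05]] [[0.46783452 0.34363837 0.05      ]]
```

View pics/w1.png

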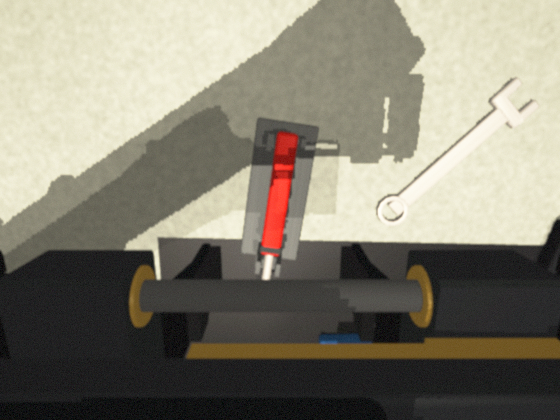

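The pick's handle spans about (285,131) to (270,256). Its axis is at roughly 82.8° and its centre near (0.4675, 0.3375). I'll turn to match and go partway down.

Emit:
send_rows(xyz=[[1,0,15],[2,-1,30],[2,-2,50],[3,-2,70],[3,-2,85],[3,-2,95],[3,-2,100],[3,-2,100],[3,-2,100],[3,-2,100]], dr=[[0,0,0.05],[0,0,0.1],[0,0,0.148],[0,0,0.148],[0,0,0.148],[0,0,0.148],[0,0,0.148],[0,0,0.148],[0,0,0.148],[0,0,0.148]])

```text
time: 1.82
position: [0.4672, 0.3406, 0.1027]
tool_rot: [2.351, 2.084, 0.003]
ft_force: [0.1, -0.5, -0.6]
grip_width: 0.687
grip_force: 0.0
```

Run:
```python
from h import *
import bench;print(bench.nose_length if not callable(bench.nose_length) else bench.nose_length())
s=get_state();im=get_image("wrist");cv2.imwrite("pics/w2.png",im[:,:,::-1])
Rt=R.from_rotvec(s["tool_rot"]).as_matrix();print(s["position"],Rt.round(3).tolist())
C=cam("wrist",s);m=blob(im,(0,150,60),(8,255,255))
for r in range(100,420,20):
    c=np.flatnonzero(m[r]); 
    if len(c)>8:
        w=ray(C,[[c.min(),r],[c.max(),r]],.055); print(r,c.min(),c.max(),[tool(s,p).round(1)[:2].tolist() for p in w])
```

```text
0.017
[0.46720652 0.34056195 0.10268312] [[0.12, 0.993, 0.001], [0.993, -0.12, 0.001], [0.001, 0.001, -1.0]]
160 266 297 [[47.7, -8.1], [47.7, 8.9]]
180 266 296 [[36.5, -8.2], [36.5, 8.5]]
200 266 296 [[25.1, -8.3], [25.1, 8.7]]
220 267 295 [[13.2, -7.9], [13.2, 8.2]]
240 267 295 [[1.0, -8.0], [1.0, 8.4]]
260 267 295 [[-11.6, -8.1], [-11.6, 8.5]]
```

Aligned across the handle to within 0.5 mm. Descending 59 mm, then gripping.

Emit:
send_rows(xyz=[[-1,0,10],[-2,0,20],[-3,0,30],[-3,0,40],[-3,0,50],[-3,0,56],[-3,0,59],[-3,0,59],[-3,0,59],[-3,0,59]], dr=[[0,0,0],[0,0,0],[0,0,0],[0,0,0],[0,0,0],[0,0,0],[0,0,0],[0,0,0],[0,0,0],[0,0,0]])

```text
time: 2.7
position: [0.4666, 0.3374, 0.0431]
tool_rot: [2.351, 2.084, 0.002]
ft_force: [-0.9, 0.4, -0.7]
grip_width: 0.691
grip_force: 0.0
```

Emit:
send_rows(xyz=[[0,0,0],[0,0,0],[0,0,0],[0,0,0],[0,0,0],[0,0,0],[0,0,0],[0,0,0],[0,0,0],[0,0,0]], dr=[[0,0,0],[0,0,0],[0,0,0],[0,0,0],[0,0,0],[0,0,0],[0,0,0],[0,0,0],[0,0,0],[0,0,0]], jaw=0, grip_force=40)

```text
time: 3.53
position: [0.4662, 0.3371, 0.0426]
tool_rot: [2.351, 2.084, 0.0]
ft_force: [1.0, -0.4, 0.2]
grip_width: 0.201
grip_force: 40.0
```

Run:
```python
from h import *
s=get_state();print(s["time"],s["position"],R.from_rotvec(s["tool_rot"]).as_matrix().round(3).tolist(),s["grip_force"],s["grip_width"],s["joint_positions"].round(2))
# refine stand pose from top: 
im=cv2.imread("pics/top0.png")[:,:,::-1].copy();C=cam("top")
h=cv2.cvtColor(im,cv2.COLOR_RGB2HSV)
m=blob(im,(8,150,100),(18,255,255),(265,185,305,225))
# spindle top grey disc centre and eye centre
g=im[185:230,255:300].astype(int)
# ledge edges
ml=blob(im,(0,0,190),(180,60,255),(215,185,275,230))
cnt=max(cv2.findContours(ml,cv2.RETR_EXTERNAL,2)[0],key=cv2.contourArea)
r=cv2.minAreaRect(cnt);print(r)
# far edge/side fits
for row_edge in ("top","bot"):
    P=[]
    for u in range(224,260,2):
        c=np.flatnonzero(ml[:,u]); P.append([u,c.min()-.5 if row_edge=="top" else c.max()+.5])
    w=ray(C,np.array(P),.0645); k=np.polyfit(w[:,1],w[:,0],1);print(row_edge,k, "x at y=.113",np.polyval(k,.113))
c=[np.flatnonzero(ml[v]).min()-.5 for v in range(198,216)];print("far",ray(C,[[np.median(c),206]],.0645))
# spindle top: bright grey in roi, low saturation inside orange
sat=h[:,:,1];ms=((sat<60)&(h[:,:,2]>90)).astype(np.uint8);
print(ms[195:218,252:296])if 0 else None
for v in range(196,216): print(v,''.join('%4d'%x for x in im[v,252:296,2]))
```

```text
3.5333 [0.46619395 0.33710164 0.04258648] [[0.12, 0.993, 0.0], [0.993, -0.12, 0.0], [0.0, 0.0, -1.0]] 39.99902341514826 0.20125183088049065 [-0.89  0.34  0.26  1.86 -0.11  0.95 -0.71]
((244.96446228027344, 206.00254821777344), (29.21129035949707, 46.524322509765625), 85.91438293457031)
top [-0.06332321  0.60997813] x at y=.113 0.6028226073285278
bot [-0.04426716  0.54443537] x at y=.113 0.5394331856459122
far [[0.5721232  0.16366074 0.0645    ]]
196  174 174 174 171 169 171 171 170 168 166 167 168 169 167 161 161 158 119 124 121  82  74  63  78  79  79  64  65  67  67  67  68  68  67  68  66  66  66  66  68  66  65  65  65
197  175 176 172 151 155 156 155 155 148 140 139 145 144 144 144 145 145 137 131 130 114 110 111 119 120 123  81  81  82  84  93  87 105 104 102  94  62  66  68  65  65  65  67  65
198  175 175 170 132 144 144 145 144 144 144 144 144 143 145 145 145 145 145 145 145 146 145 145 145 147 159 120 120 121 122 127 127 146 147 147 136  91  76  66  68  65  64  67  66
199  174 175 169 131 142 138 137 134 133 135 134 131 131 131 128 133 145 145 146 145 145 144 145 145 147 16
[... 2269 characters left out ...]
5 146 145 146 146 145 144 139 139 141 139 135 136 134  74  49  47  28  41  63  65  66  67  66  66  64  64  65  66  65  66  67  69  68  69  67  70  71  71  68
213  176 176 176 170 135 140 141 140 136 140 144 136 137 147 145 138 137 141  70  52  49  38  24  45  62  67  67  67  66  68  66  67  66  69  67  69  68  70  69  71  70  73  69  53
214  175 176 174 168 126 147 148 147 139 146 159 158 162 175 175 175 177 168  73  49  51  50  21  23  41  60  66  67  67  67  70  68  68  67  70  69  68  71  72  72  72  64  55  49
215  174 174 173 170 160 175 174 176 176 176 175 175 175 174 175 175 175 170 105  72  52  50  39  16  24  37  58  65  66  70  68  68  69  70  70  68  70  71  72  66  60  47  48  57
```

Emit:
send_rows(xyz=[[0,0,-5],[0,0,-15],[0,0,-25],[0,0,-36],[0,0,-48],[0,0,-60],[0,0,-70],[0,0,-80],[0,0,-85],[0,0,-85]], dr=[[0,0,0],[0,0,0],[0,0,0],[0,0,0],[0,0,0],[0,0,0],[0,0,0],[0,0,0],[0,0,0],[0,0,0]])

```text
time: 4.37
position: [0.4669, 0.3377, 0.1293]
tool_rot: [-2.351, -2.084, -0.004]
ft_force: [0.1, 0.2, -0.5]
grip_width: 0.204
grip_force: 40.0
```

Run:
```python
from h import *
C=cam("top");s=get_state()
a=np.radians(92.75);d=np.array([np.cos(a),np.sin(a),0])
sp=ray(C,[[285.2,202.3]],.084)[0];e=ray(C,[[262.3,205.3]],.068)[0]
print("spindle",sp,"eye",e,"eye from spindle",sp+.048*d)
Rt=R.from_rotvec(s["tool_rot"]).as_matrix();print(s["position"],Rt.round(3).tolist())
for E in(e,sp+.048*d):
    t=E+.105*d;t[2]=s["position"][2];print("tcp target",t,"tool mm",tool(s,t))
# scene check of the eye & base corners
im=cv2.imread("pics/scene0.png");D=cam("scene")
print(proj(D,np.array([*e[:2],.067])),proj(D,np.array([*sp[:2],.084])))
top=get_image("top");sc=get_image("scene")
cv2.imwrite("pics/top2.png",top[:,:,::-1])
k=cv2.resize(top[215:290,100:220],None,fx=3.3,fy=3.3,interpolation=2)
k2=cv2.resize(im[185:255,240:350],None,fx=3.6,fy=3.6,interpolation=2)
o=np.zeros((510,400,3),np.uint8);o[:k.shape[0],:k.shape[1]]=k[:,:,::-1];o[250:250+k2.shape[0],:k2.shape[1]]=k2
cv2.imwrite("pics/c2.png",o)
```

```text
spindle [0.57261167 0.02821788 0.084     ] eye [0.57076414 0.07680999 0.068     ] eye from spindle [0.57030872 0.0761626  0.084     ]
[0.46692571 0.3376782  0.12931467] [[0.12, 0.993, 0.002], [0.993, -0.12, 0.002], [0.002, 0.002, -1.0]]
tcp target [0.56572643 0.18168907 0.12931467] tool mm [-1.43035562e+02  1.16769050e+02 -9.78438995e-02]
tcp target [0.56527102 0.18104168 0.12931467] tool mm [-1.43732822e+02  1.16394436e+02 -1.00028527e-01]
[[293.32994999 214.57655595]] [[274.78675843 214.84499549]]
```

View pics/c2.png

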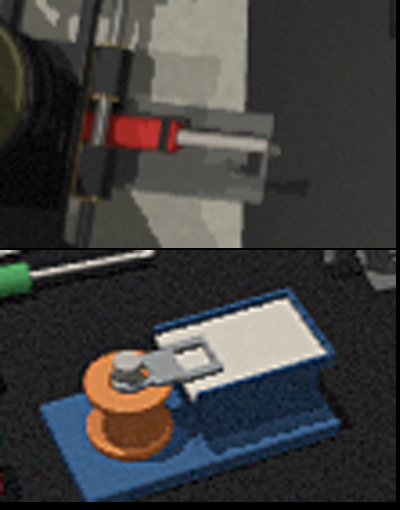

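The hook end shows at about (185,260) in the top view. In the scene view the eye is at (295,215), which agrees with the predicted (293,215). I'll move the hook over the eye.

Emit:
send_rows(xyz=[[-10,8,0],[-28,23,0],[-48,39,0],[-70,57,0],[-92,75,0],[-112,91,0],[-128,104,0],[-138,113,0],[-143,117,0],[-143,117,0]], dr=[[0,0,-0.02],[0,0,-0.04],[0,0,-0.06],[0,0,-0.09],[0,0,-0.12],[0,0,-0.14],[0,0,-0.16],[0,0,-0.172],[0,0,-0.172],[0,0,-0.172]])

```text
time: 5.3
position: [0.5655, 0.1791, 0.1268]
tool_rot: [2.167, 2.275, -0.002]
ft_force: [-0.2, -0.0, -0.8]
grip_width: 0.204
grip_force: 40.0
```

Run:
```python
from h import *
C=cam("top");D=cam("scene");s=get_state();Rt=R.from_rotvec(s["tool_rot"]).as_matrix();print(s["position"],Rt.round(3).tolist())
g=s["position"]-.002*Rt[:,2]
tip=g-Rt[:,0]*.105-np.array([0,0,.032]);bend=g-Rt[:,0]*.105
print("tip est",tip,"top px tip",proj(C,tip),"bend",proj(C,bend),"scene tip",proj(D,tip),"bend",proj(D,bend))
top=get_image("top");sc=get_image("scene")
cv2.imwrite("pics/top3.png",top[:,:,::-1]);cv2.imwrite("pics/scene3.png",sc[:,:,::-1])
a=cv2.resize(top[180:240,200:300],None,fx=5,fy=5,interpolation=2)
b=cv2.resize(sc[170:230,255:355],None,fx=5,fy=5,interpolation=2)
cv2.imwrite("pics/c3.png",np.vstack([a,b])[:,:,::-1])
```

```text
[0.56554817 0.17907516 0.12679435] [[-0.049, 0.999, -0.001], [0.999, 0.049, -0.001], [-0.001, -0.001, -1.0]]
tip est [0.57065759 0.07420222 0.09693026] top px tip [[262.60547597 202.47464197]] bend [[261.50888417 199.12592497]] scene tip [[292.35207083 205.87551983]] bend [[292.3822296  195.95227811]]
```

View pics/c3.png

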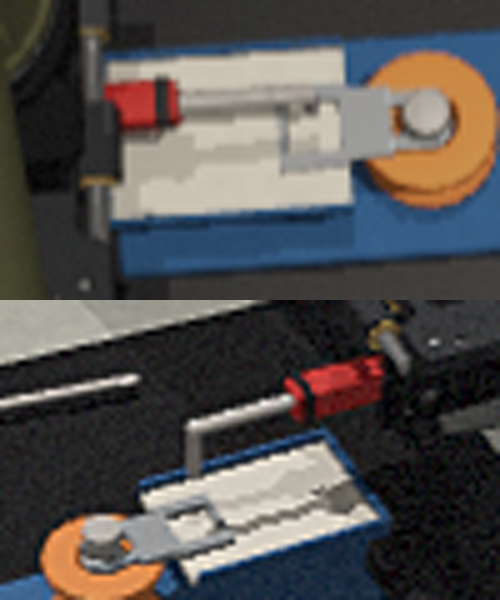

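In the top view the hook's end is at about (262,201), over the eye. In the scene view the tip is at (294,205), also on target. It should move about 2 mm towards +y. I'll lower it into the eye.

Emit:
send_rows(xyz=[[1,0,4],[2,0,8],[2,0,12],[2,0,17],[2,0,22],[2,0,26],[2,0,29],[2,0,30],[2,0,30],[2,0,30]], dr=[[0,0,0],[0,0,0],[0,0,0],[0,0,0],[0,0,0],[0,0,0],[0,0,0],[0,0,0],[0,0,0],[0,0,0]])

```text
time: 6.23
position: [0.5653, 0.1831, 0.0977]
tool_rot: [2.163, 2.278, 0.0]
ft_force: [0.6, 0.4, -1.1]
grip_width: 0.197
grip_force: 40.0
```

Run:
```python
from h import *
C=cam("top");D=cam("scene")
top=get_image("top");sc=get_image("scene");z=[]
for i in range(6):
    s=get_state();z.append(s["position"]);get_image("wrist")
print(np.round(z,4).tolist(),s["ft_force"],s["time"])
a=cv2.resize(top[180:240,200:300],None,fx=5,fy=5,interpolation=2)
b=cv2.resize(sc[180:240,255:355],None,fx=5,fy=5,interpolation=2)
cv2.imwrite("pics/c4.png",np.vstack([a,b])[:,:,::-1])
```

```text
[[0.5654, 0.1831, 0.0979], [0.5653, 0.1832, 0.0979], [0.5653, 0.1832, 0.0979], [0.5653, 0.1832, 0.0978], [0.5652, 0.1831, 0.0978], [0.5652, 0.1831, 0.0977]] [ 0.00508793  0.4449722  -0.63269835] 6.5833
```

View pics/c4.png

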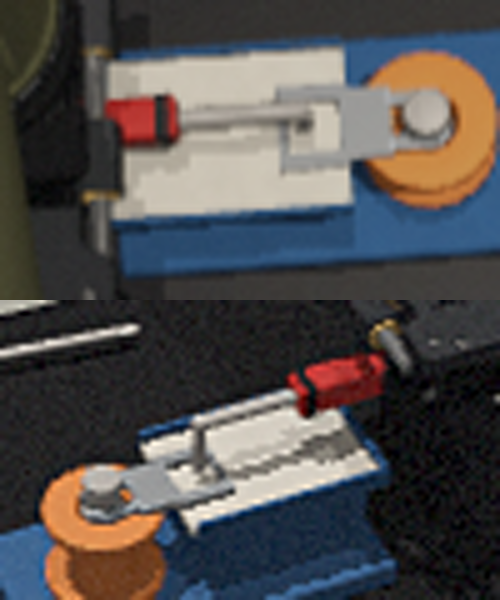

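The hook tip is inside the eye, at crop (300,122) in the top view, with its tip near z = 69. I'll lower it 3 mm more and check for contact.

Emit:
send_rows(xyz=[[0,0,1],[0,0,2],[0,0,3],[0,0,3],[0,0,3],[0,0,3],[0,0,3],[0,0,3],[0,0,3],[0,0,3]], dr=[[0,0,0],[0,0,0],[0,0,0],[0,0,0],[0,0,0],[0,0,0],[0,0,0],[0,0,0],[0,0,0],[0,0,0]])

```text
time: 7.47
position: [0.5651, 0.1831, 0.0946]
tool_rot: [2.163, 2.278, 0.0]
ft_force: [0.2, -1.1, 0.6]
grip_width: 0.199
grip_force: 40.0
```

Emit:
send_rows(xyz=[[2,0,0],[4,0,0],[6,0,0],[8,0,0],[10,0,0],[12,0,0],[14,0,0],[16,0,0],[18,0,0],[20,0,0]], dr=[[0,0,0],[0,0,0],[0,0,0],[0,0,0],[0,0,0],[0,0,0],[0,0,0],[0,0,0],[0,0,0],[0,0,0]], grip_force=58)

```text
time: 8.3
position: [0.5645, 0.1942, 0.0933]
tool_rot: [2.164, 2.268, -0.015]
ft_force: [1.3, -17.6, -1.9]
grip_width: 0.199
grip_force: 58.0
```

Run:
```python
from h import *
top=get_image("top");sc=get_image("scene");s=get_state();print(s["position"],s["ft_force"],s["grip_force"])
a=cv2.resize(top[180:240,200:300],None,fx=5,fy=5,interpolation=2)
b=cv2.resize(sc[180:240,255:355],None,fx=5,fy=5,interpolation=2)
cv2.imwrite("pics/c5.png",np.vstack([a,b])[:,:,::-1])
```

```text
[0.56457614 0.19453819 0.09330487] [  0.56294016 -13.66672333  -2.22041261] 57.99984108656645
```

View pics/c5.png

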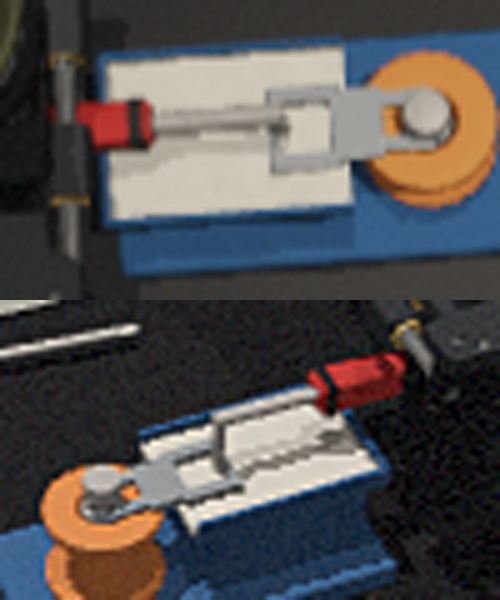

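The hook bears on the eye's back bar at crop (283,125) with 14–17 N, and the clip is starting to move. I'll keep pulling slowly.

Emit:
send_rows(xyz=[[1,0,-0.5],[2,0,-0.5],[3,0,-0.5],[4,0,-0.5],[5,0,-0.5],[6,0,-0.5],[7,0,-0.5],[8,0,-0.5],[9,0,-0.5],[10,0,-0.5]], dr=[[0,0,0],[0,0,0],[0,0,0],[0,0,0],[0,0,0],[0,0,0],[0,0,0],[0,0,0],[0,0,0],[0,0,0]])

```text
time: 9.23
position: [0.5635, 0.2136, 0.0952]
tool_rot: [2.162, 2.279, 0.001]
ft_force: [-0.3, -0.4, 0.8]
grip_width: 0.198
grip_force: 58.0
```

It snapped off (force back to zero, about 24 mm slid). I'll slide it about 33 mm more.

Emit:
send_rows(xyz=[[3,0,0],[7,0,0],[11,0,0],[15,0,0],[19,0,0],[23,0,0],[27,0,0],[30,0,0],[32,0,0],[33,0,0]], dr=[[0,0,0],[0,0,0],[0,0,0],[0,0,0],[0,0,0],[0,0,0],[0,0,0],[0,0,0],[0,0,0],[0,0,0]])

```text
time: 10.07
position: [0.5618, 0.2465, 0.0951]
tool_rot: [-2.162, -2.279, -0.0]
ft_force: [-0.3, -1.1, -0.0]
grip_width: 0.198
grip_force: 58.0
```

Run:
```python
from h import *
top=get_image("top");sc=get_image("scene");s=get_state();print(s["position"],s["ft_force"],s["grip_force"],s["tool_rot"])
a=cv2.resize(top[180:240,200:300],None,fx=5,fy=5,interpolation=2)
b=cv2.resize(sc[180:240,255:355],None,fx=5,fy=5,interpolation=2)
cv2.imwrite("pics/c6.png",np.vstack([a,b])[:,:,::-1])
```

```text
[0.56182534 0.24642164 0.09511953] [-0.59355224  0.49357571  0.57026933] 57.998594865202904 [-2.16251626e+00 -2.27857883e+00 -6.32614338e-04]
```

View pics/c6.png

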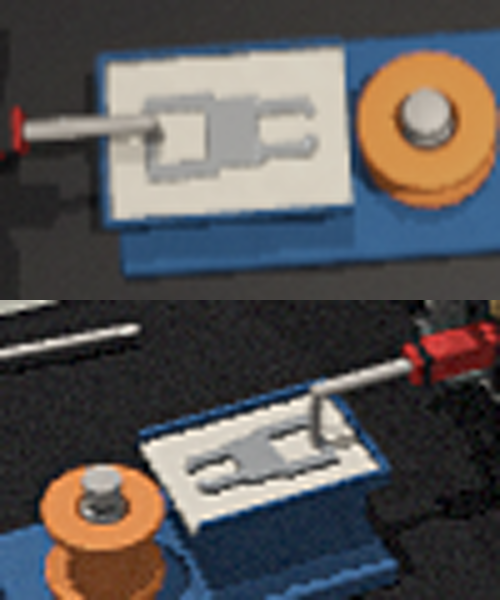

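The clip lies flat on the ledge: its back bar is at crop x≈147, against 285 before (about 59 mm slid), and its prongs end at 315, clear of the reel. I'll back the hook off 3 mm and lift.

Emit:
send_rows(xyz=[[-2,0,0],[-3,0,0],[-3,0,-3],[-3,0,-8],[-3,0,-14],[-3,0,-21],[-3,0,-27],[-3,0,-32],[-3,0,-35],[-3,0,-35]], dr=[[0,0,0],[0,0,0],[0,0,0],[0,0,0],[0,0,0],[0,0,0],[0,0,0],[0,0,0],[0,0,0],[0,0,0]])

```text
time: 11.0
position: [0.5626, 0.2433, 0.1313]
tool_rot: [2.163, 2.278, 0.003]
ft_force: [0.1, 1.0, -0.5]
grip_width: 0.198
grip_force: 58.0
```

Run:
```python
from h import *
C=cam("top");D=cam("scene");s=get_state();Rt=R.from_rotvec(s["tool_rot"]).as_matrix()
top=get_image("top");sc=get_image("scene");cv2.imwrite("pics/top7.png",top[:,:,::-1]);cv2.imwrite("pics/scene7.png",sc[:,:,::-1])
print(s["time"],s["position"],s["ft_force"],Rt[:,0])
# shank end/pick colours: compare shape relative to prediction with image before (top3) by red->black band front end
def bandend(im,s_pos,Rx,roi):
    m=blob(im,(0,150,60),(8,255,255),roi);p=np.argwhere(m)[:,::-1]
    return p[:,0].max(),p[p[:,0]>p[:,0].max()-3].mean(0)
t3=cv2.imread("pics/top3.png")[:,:,::-1].copy()
P3=np.array([0.56554817,0.17907516,0.12679435])
for im,P,roi in((t3,P3,(215,185,245,212)),(top,s["position"],(170,180,240,220))):
    u,c=bandend(im,P,0,roi);w=ray(C,[c],P[2]+.0014+.009);print(u,c,(w-P)*1000)
# home target
hm=np.array([0.4662,0.3371]);x0=np.array([.12,.993,0])
ang=np.arctan2(Rt[1,0],Rt[0,0])-np.arctan2(.993,.12);print("dyaw about tool z",ang)
t=np.r_[hm,s["position"][2]];print("to home hover tool mm",tool(s,t))
# scene: shank bend row vs predicted
b=s["position"]-.105*Rt[:,0]+[0,0,.0034];tp=b-[0,0,.032];print(proj(D,b),proj(D,tp),proj(C,b),proj(C,tp))
for im,q,n in((sc,proj(D,tp)[0],"sc"),(top,proj(C,tp)[0],"top")):
    u,v=q.round().astype(int)
    print(n);print(im[v-12:v+6:1,u-8:u+9,2])
```

```text
11.0 [0.56256722 0.24333855 0.1312568 ] [ 0.08292143  1.01120197 -0.5470399 ] [-5.19965488e-02  9.98646811e-01  9.51867224e-04]
235 [234.2 200.9] [[  1.08016286 -51.70360863  10.4       ]]
203 [201.58823529 202.05882353] [[  2.37954428 -52.46002311  10.4       ]]
dyaw about tool z 0.17228278644369355
to home hover tool mm [ 9.86453370e+01 -9.13616089e+01 -6.24788939e-02]
[[317.08162482 187.29848448]] [[316.56291763 197.27998026]] [[228.75230905 200.62634087]] [[230.92627659 203.93959173]]
sc
[[ 37  26  29  39  28  34  32  23  25  41  60 110 154 197 199 190 177]
 [ 30  35  27  39  30  36  22  97 116 197 206 194 185 172 154 144 115]
 [ 38  40  32  26  34  35  37 138 186 182 163 149 130 108  88  73  55]
 [ 40  25  46  37  30  34  17  91 133 124  95  83  56  51  34  16  19]
 [ 30  41  33  32  25  28  22  89  85  78  50  16  21  25  22  24  25]
 [ 38  43  43  34  39  35  22  89  94  89  55  19  36  15  35  24  34]
 [ 33  41  34  39  39  29  25  97  88  78  41  26  40  29  35  32  34]
 [ 39  39  31  36  31  34  36  92  98  82  44  24  35  31  37  27  33]
 [ 42  32  40  43  36  35  37  84  
[... 1258 characters left out ...]
168 172 172 166 167 117 149 157 158 158 157 158 158 159 159]
 [149 146 145 141 142 136 130  88 118 151 148 148 153 152 148 152 149]
 [123 124 125 121 127 108  91  85  99 150 150 151 158 158 152 160 152]
 [113 121 122 121 123 125  74  82 104 170 189 188 189 189 190 190 189]
 [122 122 121 122 121 117  81 101 146 177 190 189 190 190 190 190 190]
 [152 154 149 123 121 120 106 146 190 191 191 190 190 190 191 190 189]
 [191 191 184 152 151 149 131 163 184 191 190 190 190 190 190 190 190]
 [191 190 187 187 188 186 158 158 168 189 190 189 189 189 190 190 190]
 [190 189 188 187 189 185 155 152 162 182 184 189 190 191 191 191 191]
 [191 189 189 187 188 183 136 132 142 165 169 190 190 190 191 192 192]]
```

No measurable slip of the pick in the grip. I'll return it above its rest.

Emit:
send_rows(xyz=[[7,-6,0],[20,-18,0],[35,-32,0],[50,-46,0],[65,-60,0],[80,-74,0],[91,-85,0],[97,-90,0],[98.5,-91.5,0],[98.5,-91.5,0]], dr=[[0,0,0.02],[0,0,0.04],[0,0,0.06],[0,0,0.09],[0,0,0.12],[0,0,0.14],[0,0,0.16],[0,0,0.172],[0,0,0.172],[0,0,0.172]])

```text
time: 11.93
position: [0.4649, 0.337, 0.1297]
tool_rot: [-2.349, -2.086, 0.001]
ft_force: [-0.7, -0.2, -0.8]
grip_width: 0.199
grip_force: 58.0
```

Run:
```python
from h import *
C=cam("top")
for i in range(4):
    s=get_state();top=get_image("top")
Rt=R.from_rotvec(s["tool_rot"]).as_matrix();print(s["time"],s["position"],Rt.round(4).tolist())
t2=cv2.imread("pics/top2.png")[:,:,::-1]
def ends(im):
    m=blob(im.copy(),(0,150,60),(8,255,255),(125,240,175,270));p=np.argwhere(m)[:,::-1]
    return p[:,0].min(),p[:,0].max(),p.mean(0),len(p)
print(ends(t2),ends(top))
print("to home",tool(s,[.4662,.3371,.0426]))
ang=np.arctan2(Rt[1,0],Rt[0,0])-np.arctan2(.993,.12);print(ang)
```

```text
12.0833 [0.4662883  0.33558167 0.12997148] [[0.121, 0.9926, 0.0003], [0.9926, -0.121, -0.0006], [-0.0005, 0.0004, -1.0]]
(np.int64(125), np.int64(154), array([140.1377551 , 254.57142857]), 196) (np.int64(126), np.int64(155), array([140.84 , 254.835]), 200)
to home [ 1.54404771 -0.30745881 87.3705338 ]
-0.001059119371758177
```

Emit:
send_rows(xyz=[[1,0,8],[2,0,20],[2,0,32],[2,0,44],[2,0,55],[2,0,65],[2,0,74],[2,0,80],[2,0,84],[2,0,86]], dr=[[0,0,0],[0,0,0],[0,0,0],[0,0,0],[0,0,0],[0,0,0],[0,0,0],[0,0,0],[0,0,0],[0,0,0]])

```text
time: 12.97
position: [0.4656, 0.3385, 0.0434]
tool_rot: [2.351, 2.084, -0.001]
ft_force: [-0.2, 0.2, -1.0]
grip_width: 0.205
grip_force: 58.0
```

Emit:
send_rows(xyz=[[0,0,0],[0,0,0],[0,0,0],[0,0,0],[0,0,0],[0,0,0],[0,0,0],[0,0,0],[0,0,0],[0,0,0]], dr=[[0,0,0],[0,0,0],[0,0,0],[0,0,0],[0,0,0],[0,0,0],[0,0,0],[0,0,0],[0,0,0],[0,0,0]])

```text
time: 13.8
position: [0.4657, 0.3386, 0.0441]
tool_rot: [2.351, 2.084, 0.0]
ft_force: [-0.4, -0.3, -2.1]
grip_width: 0.2
grip_force: 58.0
```

Emit:
send_rows(xyz=[[-0.5,0,0.5],[-1,0,1],[-1,0,1.5],[-1,0,1.5],[-1,0,1.5],[-1,0,1.5],[-1,0,1.5],[-1,0,1.5],[-1,0,1.5],[-1,0,1.5]], dr=[[0,0,0],[0,0,0],[0,0,0],[0,0,0],[0,0,0],[0,0,0],[0,0,0],[0,0,0],[0,0,0],[0,0,0]])

```text
time: 14.63
position: [0.4657, 0.3376, 0.0426]
tool_rot: [2.351, 2.084, 0.0]
ft_force: [-0.2, -0.2, -0.4]
grip_width: 0.201
grip_force: 58.0
```

Emit:
send_rows(xyz=[[0,0,0],[0,0,0],[0,0,0],[0,0,0],[0,0,0],[0,0,0],[0,0,0],[0,0,0],[0,0,0],[0,0,0]], dr=[[0,0,0],[0,0,0],[0,0,0],[0,0,0],[0,0,0],[0,0,0],[0,0,0],[0,0,0],[0,0,0],[0,0,0]], jaw=50)

```text
time: 15.47
position: [0.4656, 0.3376, 0.0426]
tool_rot: [2.351, 2.084, 0.0]
ft_force: [-1.2, -0.6, -0.6]
grip_width: 0.573
grip_force: 0.0
```

Emit:
send_rows(xyz=[[0,0,-6],[0,0,-16],[0,0,-30],[0,0,-45],[0,0,-60],[0,0,-78],[0,0,-96],[0,0,-112],[0,0,-125],[0,0,-130]], dr=[[0,0,0],[0,0,0],[0,0,0],[0,0,0],[0,0,0],[0,0,0],[0,0,0],[0,0,0],[0,0,0],[0,0,0]])

```text
time: 16.3
position: [0.4668, 0.3384, 0.1761]
tool_rot: [-2.351, -2.084, -0.008]
ft_force: [1.2, 1.2, 0.2]
grip_width: 0.576
grip_force: 0.0
```

Run:
```python
from h import *
s=get_state();im=get_image("wrist");top=get_image("top");sc=get_image("scene")
Rt=R.from_rotvec(s["tool_rot"]).as_matrix();print(s["time"],s["position"],s["joint_positions"].round(2))
C=cam("wrist",s);m=blob(im,(0,150,60),(8,255,255));p=np.argwhere(m)[:,::-1]
for r in range(p[:,1].min(),p[:,1].max(),15):
    c=np.flatnonzero(m[r])
    if len(c)>8: print(r,ray(C,[[c.min(),r],[c.max(),r]],.055)[:,:2].round(4).tolist())
s0=cv2.imread("pics/scene0.png")[:,:,::-1]
for i in(s0,sc):
    m=blob(i.copy(),(0,150,60),(8,255,255),(330,150,400,200));q=np.argwhere(m)[:,::-1];print(q.min(0),q.max(0),q.mean(0).round(2),len(q))
# stand / reel targets
a=np.radians(92.75);t=np.array([0.5727,0.0282,s["position"][2]]);print("spindle tool mm",tool(s,t))
D=cam("top");t7=top
m=blob(top,(8,150,100),(18,255,255),(265,180,305,225));q=np.argwhere(m)[:,::-1];print("reel vis",q.min(0),q.max(0),len(q))
```

```text
16.3 [0.4668019  0.33844033 0.17605108] [-0.93  0.2   0.29  1.74 -0.06  1.21 -0.74]
138 [[0.4658, 0.3941], [0.477, 0.3928]]
153 [[0.4622, 0.3833], [0.4787, 0.3813]]
168 [[0.4615, 0.372], [0.4774, 0.37]]
183 [[0.46, 0.3604], [0.4761, 0.3585]]
198 [[0.4584, 0.3486], [0.4755, 0.3465]]
213 [[0.4568, 0.3365], [0.4741, 0.3344]]
228 [[0.4552, 0.3241], [0.4727, 0.322]]
243 [[0.4544, 0.3114], [0.4697, 0.3095]]
258 [[0.4527, 0.2984], [0.4698, 0.2963]]
[349 167] [387 179] [368.49 173.03] 230
[349 167] [387 179] [368.09 172.84] 233
spindle tool mm [-295.3128163   142.31433844   -0.66306902]
reel vis [272 191] [298 220] 545
```

The pick is back exactly as found, with the same box in the scene view. Next I'll move over the reel with the jaws wide.

Emit:
send_rows(xyz=[[-15,7,0],[-48,23,0],[-84,40,0],[-120,58,0],[-156,75,0],[-192,93,0],[-228,110,0],[-260,125,0],[-283,137,0],[-295,142,0]], dr=[[0,0,-0.01],[0,0,-0.03],[0,0,-0.05],[0,0,-0.07],[0,0,-0.1],[0,0,-0.12],[0,0,-0.14],[0,0,-0.16],[0,0,-0.17],[0,0,-0.17]], jaw=87)

```text
time: 17.28
position: [0.5714, 0.0224, 0.1716]
tool_rot: [2.171, 2.27, -0.004]
ft_force: [0.0, -0.1, 0.3]
grip_width: 1.0
grip_force: 0.0
```

Run:
```python
from h import *
get_image("top");get_image("top");s=get_state();im=get_image("wrist");cv2.imwrite("pics/w8.png",im[:,:,::-1])
Rt=R.from_rotvec(s["tool_rot"]).as_matrix();print(s["time"],s["position"],s["joint_positions"].round(2),Rt.round(3).tolist())
C=cam("wrist",s);m=blob(im,(8,150,60),(18,255,255));n,l,st,ce=cv2.connectedComponentsWithStats(m);i=1+np.argmax(st[1:,4]);print(st[i],ce[i])
p=np.argwhere(l==i)[:,::-1]
for r in range(p[:,1].min(),p[:,1].max()+1,8):
    c=p[p[:,1]==r][:,0]; w=ray(C,[[c.min(),r],[c.max(),r]],.065)
    print(r,c.min(),c.max(),[tool(s,x).round(1)[:2].tolist() for x in w])
```

```text
17.3833 [0.57105658 0.02386243 0.17153526] [-0.53  0.21  0.5   1.76 -0.11  1.2   0.04] [[-0.044, 0.999, -0.001], [0.999, 0.044, -0.002], [-0.002, -0.002, -1.0]]
[ 245  163   77   56 1873] [281.64602242 183.83982915]
163 270 295 [[38.0, -7.9], [38.1, 10.1]]
171 259 307 [[32.2, -15.9], [32.3, 18.9]]
179 253 312 [[26.4, -20.3], [26.4, 22.6]]
187 250 317 [[20.4, -22.7], [20.5, 26.4]]
195 247 319 [[14.4, -25.0], [14.5, 28.1]]
203 245 321 [[8.3, -26.7], [8.4, 29.8]]
211 245 299 [[2.2, -26.8], [2.2, 13.5]]
```

Emit:
send_rows(xyz=[[2,1,8],[4,1.5,20],[4.5,1.5,34],[4.5,1.5,48],[4.5,1.5,62],[4.5,1.5,76],[4.5,1.5,90],[4.5,1.5,102],[4.5,1.5,110],[4.5,1.5,113]], dr=[[0,0,0],[0,0,0],[0,0,0],[0,0,0],[0,0,0],[0,0,0],[0,0,0],[0,0,0],[0,0,0],[0,0,0]])

```text
time: 18.27
position: [0.5711, 0.0334, 0.0574]
tool_rot: [-2.162, -2.277, 0.004]
ft_force: [0.1, 0.3, 0.2]
grip_width: 1.0
grip_force: 0.0
```

Emit:
send_rows(xyz=[[0,0,0],[0,0,0],[0,0,0],[0,0,0],[0,0,0],[0,0,0],[0,0,0],[0,0,0],[0,0,0],[0,0,0]], dr=[[0,0,0],[0,0,0],[0,0,0],[0,0,0],[0,0,0],[0,0,0],[0,0,0],[0,0,0],[0,0,0],[0,0,0]], jaw=40, grip_force=20)

```text
time: 19.1
position: [0.5729, 0.0324, 0.0601]
tool_rot: [2.165, 2.276, 0.001]
ft_force: [-1.6, -0.5, 4.6]
grip_width: 0.667
grip_force: 20.0
```

Emit:
send_rows(xyz=[[0,0,-2],[0,0,-4],[0,0,-7],[0,0,-10],[0,0,-13],[0,0,-16],[0,0,-19],[0,0,-22],[0,0,-24],[0,0,-25]], dr=[[0,0,0],[0,0,0],[0,0,0],[0,0,0],[0,0,0],[0,0,0],[0,0,0],[0,0,0],[0,0,0],[0,0,0]])

```text
time: 19.93
position: [0.5728, 0.0324, 0.085]
tool_rot: [2.165, 2.276, 0.001]
ft_force: [0.9, -0.3, 0.0]
grip_width: 0.665
grip_force: 20.0
```

Run:
```python
from h import *
s=get_state();top=get_image("top");sc=get_image("scene")
cv2.imwrite("pics/scene9.png",sc[:,:,::-1]);print(s["time"],s["position"],s["ft_force"],s["torque"],s["grip_width"],s["grip_force"])
s0=cv2.imread("pics/scene7.png")[:,:,::-1].copy()
for i in(s0,sc):
    m=blob(i,(8,150,60),(18,255,255),(255,190,300,255));q=np.argwhere(m)[:,::-1];print(q.min(0),q.max(0),q.mean(0),len(q))
```

```text
19.9333 [0.57277723 0.03239837 0.08504145] [ 0.91826062 -0.31647935  0.03005267] [-0.0286824   0.04279553 -0.05094359] 0.6652054625285279 19.999884452199694
[263 213] [287 243] [275.28962818 229.02152642] 511
[263 194] [289 236] [271.46283784 225.48986486] 296
```

Emit:
send_rows(xyz=[[0,0,-5],[0,0,-12],[0,0,-19],[0,0,-27],[0,0,-35],[0,0,-43],[0,0,-50],[0,0,-56],[0,0,-60],[0,0,-60]], dr=[[0,0,0],[0,0,0],[0,0,0],[0,0,0],[0,0,0],[0,0,0],[0,0,0],[0,0,0],[0,0,0],[0,0,0]])

```text
time: 20.87
position: [0.5731, 0.0324, 0.1457]
tool_rot: [2.165, 2.276, 0.002]
ft_force: [-0.2, -0.1, -1.3]
grip_width: 0.665
grip_force: 20.0
```

Run:
```python
from h import *
s=get_state();sc=get_image("scene");top=get_image("top");cv2.imwrite("pics/scene10.png",sc[:,:,::-1])
Rt=R.from_rotvec(s["tool_rot"]).as_matrix();print(s["position"],s["ft_force"],s["grip_width"],s["joint_positions"].round(2))
D=cam("scene");u=np.array([s["position"][0],.030,s["position"][2]-.0451])
print("pred bottom",proj(D,u),"top",proj(D,u+[0,0,.05]))
m=blob(sc,(5,120,40),(20,255,255),(245,150,310,240));q=np.argwhere(m)[:,::-1]
for v in range(q[:,1].min(),q[:,1].max()+1,2):
    c=q[q[:,1]==v][:,0]; print(v,c.min(),c.max(),len(c)) if len(c) else 0
# tray centre: top rim rectangle from top0
im=cv2.imread("pics/top0.png")[:,:,::-1].copy();C=cam("top")
m=blob(im,(100,100,60),(125,255,255),(395,235,475,310));c=max(cv2.findContours(m,0,2)[0],key=cv2.contourArea)
r=cv2.minAreaRect(c);print("tray",r,ray(C,r[0],.022),ray(C,cv2.boxPoints(r),.022)[:,:2].tolist())
t=np.r_[ray(C,r[0],.022)[0][:2],s["position"][2]];print(tool(s,t))
```

```text
[0.57314279 0.03239783 0.14570507] [-0.16480233 -0.06617151 -1.26208111] 0.6652699986475642 [-0.53  0.24  0.49  1.78 -0.12  1.15  0.05]
pred bottom [[275.39486234 209.79036227]] top [[274.88807957 194.01881764]]
156 255 255 1
164 260 260 1
166 255 281 8
168 255 277 3
170 256 256 1
172 279 288 3
174 289 289 1
176 289 290 2
178 291 292 2
190 264 265 2
192 262 272 8
194 262 271 8
196 262 269 8
198 262 273 12
200 263 273 11
202 265 273 9
204 264 273 10
206 263 286 16
208 262 287 17
210 262 287 19
212 263 286 24
214 264 285 22
216 266 283 18
218 270 279 10
tray ((433.1371765136719, 272.526123046875), (56.792110443115234, 60.82056427001953), 88.26429748535156) [[ 0.42609695 -0.28059497  0.022     ]] [[0.4857720157691023, -0.21906907814807416], [0.48693875970491296, -0.34800959717958024], [0.3680229763095709, -0.3404701101933537], [0.3664180167151039, -0.21446884105848862]]
[-305.24804207 -162.5128648    -0.41083183]
```

The reel is clear of the spindle and level, with the lower flange symmetric at rows 206–218. I'll carry it to the blue tray.

Emit:
send_rows(xyz=[[-6,-3,0],[-16,-8,0],[-30,-16,0],[-47,-25,0],[-64,-34,0],[-82,-44,0],[-100,-53,0],[-118,-63,0],[-136,-72,0],[-154,-82,0]], dr=[[0,0,0],[0,0,0],[0,0,0],[0,0,0],[0,0,0],[0,0,0],[0,0,0],[0,0,0],[0,0,0],[0,0,0]])

```text
time: 21.8
position: [0.4966, -0.1281, 0.1443]
tool_rot: [-2.167, -2.274, 0.0]
ft_force: [0.1, -0.1, -0.6]
grip_width: 0.666
grip_force: 20.0
```

Emit:
send_rows(xyz=[[-18,-10,0],[-36,-19,0],[-54,-29,0],[-72,-38,0],[-90,-48,0],[-107,-57,0],[-123,-66,0],[-136,-72,0],[-145,-78,0],[-150,-80,0]], dr=[[0,0,0],[0,0,0],[0,0,0],[0,0,0],[0,0,0],[0,0,0],[0,0,0],[0,0,0],[0,0,0],[0,0,0]])

```text
time: 22.63
position: [0.4236, -0.2816, 0.1444]
tool_rot: [-2.169, -2.272, 0.0]
ft_force: [-0.8, 0.3, -1.0]
grip_width: 0.67
grip_force: 20.0
```

Run:
```python
from h import *
get_image("top");s=get_state();im=get_image("wrist");top=get_image("top")
Rt=R.from_rotvec(s["tool_rot"]).as_matrix();print(s["time"],s["position"],s["ft_force"],s["grip_width"],s["joint_positions"].round(2),Rt.round(3).tolist())
C=cam("wrist",s);m=blob(im,(100,100,40),(125,255,255));print(m.sum()/255)
p=np.argwhere(m)[:,::-1]
# tray back wall rim (tool +x side)
c=max(cv2.findContours(m,0,2)[0],key=cv2.contourArea);x,y,w,h=cv2.boundingRect(c);print(x,y,w,h)
print([tool(s,q).round(1)[:2].tolist() for q in ray(C,[[x,y],[x+w,y]],.022)])
print("goal",tool(s,[.426,-.281,s["position"][2]]))
```

```text
22.6833 [ 0.42396501 -0.28176147  0.1444754 ] [ 0.23353605 -0.10317556 -0.77456194] 0.6646652028163703 [-0.17  0.1   0.75  1.94 -0.08  1.13  0.66] [[-0.046, 0.999, -0.0], [0.999, 0.046, -0.0], [-0.0, -0.0, -1.0]]
13849.0
206 128 160 129
[[62.0, -55.9], [62.0, 63.4]]
goal [ 6.66441888e-01  2.06806088e+00 -8.70022388e-04]
```

Centred within about 3 mm. I'll descend most of the way, then creep.

Emit:
send_rows(xyz=[[1,1,8],[2,2,19],[3,2.5,31],[3,2.5,43],[3,2.5,55],[3,2.5,66],[3,2.5,76],[3,2.5,83],[3,2.5,88],[3,2.5,90]], dr=[[0,0,0],[0,0,0],[0,0,0],[0,0,0],[0,0,0],[0,0,0],[0,0,0],[0,0,0],[0,0,0],[0,0,0]])

```text
time: 23.62
position: [0.4279, -0.2762, 0.0537]
tool_rot: [-2.165, -2.275, 0.001]
ft_force: [-0.1, 0.4, -0.6]
grip_width: 0.667
grip_force: 20.0
```

Emit:
send_rows(xyz=[[0,0,0.4],[0,0,0.8],[0,0,1.2],[0,0,1.6],[0,0,2],[0,0,2.4],[0,0,2.8],[0,0,3.2],[0,0,3.5],[0,0,3.5]], dr=[[0,0,0],[0,0,0],[0,0,0],[0,0,0],[0,0,0],[0,0,0],[0,0,0],[0,0,0],[0,0,0],[0,0,0]])

```text
time: 24.45
position: [0.4283, -0.2762, 0.051]
tool_rot: [-2.165, -2.276, -0.0]
ft_force: [0.0, 0.4, -2.0]
grip_width: 0.665
grip_force: 20.0
```

Expected contact is at z ≈ 0.050. Creeping down further.

Emit:
send_rows(xyz=[[0,0,0.2],[0,0,0.4],[0,0,0.6],[0,0,0.8],[0,0,1],[0,0,1.2],[0,0,1.4],[0,0,1.5],[0,0,1.5],[0,0,1.5]], dr=[[0,0,0],[0,0,0],[0,0,0],[0,0,0],[0,0,0],[0,0,0],[0,0,0],[0,0,0],[0,0,0],[0,0,0]])

```text
time: 25.28
position: [0.4283, -0.2763, 0.0501]
tool_rot: [-2.165, -2.276, -0.001]
ft_force: [-2.3, 0.7, 6.4]
grip_width: 0.663
grip_force: 20.0
```

Contact (6 N). Releasing and rising.

Emit:
send_rows(xyz=[[0,0,0],[0,0,0],[0,0,0],[0,0,0],[0,0,0],[0,0,0],[0,0,0],[0,0,0],[0,0,0],[0,0,0]], dr=[[0,0,0],[0,0,0],[0,0,0],[0,0,0],[0,0,0],[0,0,0],[0,0,0],[0,0,0],[0,0,0],[0,0,0]], jaw=76)

```text
time: 26.12
position: [0.4283, -0.2763, 0.0495]
tool_rot: [-2.165, -2.276, -0.0]
ft_force: [0.6, 0.3, 1.1]
grip_width: 0.872
grip_force: 0.0
```

Emit:
send_rows(xyz=[[0,0,-3],[0,0,-8],[0,0,-16],[0,0,-28],[0,0,-42],[0,0,-58],[0,0,-76],[0,0,-94],[0,0,-110],[0,0,-120]], dr=[[0,0,0],[0,0,0],[0,0,0],[0,0,0],[0,0,0],[0,0,0],[0,0,0],[0,0,0],[0,0,0],[0,0,0]])

```text
time: 26.95
position: [0.4292, -0.277, 0.1725]
tool_rot: [2.163, 2.273, 0.003]
ft_force: [0.7, 0.1, -0.4]
grip_width: 0.876
grip_force: 0.0
```

Emit:
send_rows(xyz=[[0,0,-12],[0,0,-24],[0,0,-36],[0,0,-46],[0,0,-54],[0,0,-60],[0,0,-60],[0,0,-60],[0,0,-60],[0,0,-60]], dr=[[0,0,0],[0,0,0],[0,0,0],[0,0,0],[0,0,0],[0,0,0],[0,0,0],[0,0,0],[0,0,0],[0,0,0]])

```text
time: 27.78
position: [0.4279, -0.2761, 0.2288]
tool_rot: [-2.164, -2.275, 0.001]
ft_force: [1.2, -0.6, 0.2]
grip_width: 0.874
grip_force: 0.0
```

Run:
```python
from h import *
s=get_state();sc=get_image("scene");top=get_image("top");im=get_image("wrist");print(s["time"],s["position"],s["ft_force"],s["grip_width"])
a=cv2.resize(sc[150:270,100:400],None,fx=2.6,fy=2.6,interpolation=2)
b=cv2.resize(im[60:330,130:430],None,fx=.95,fy=.95);c=cv2.resize(top[170:290,105:310],None,fx=2.1,fy=2.1,interpolation=2)
o=np.zeros((312+260,780,3),np.uint8);o[:312]=a[:312,:780];o[312:312+b.shape[0],:b.shape[1]]=b;o[312:312+c.shape[0],300:300+c.shape[1]]=c
cv2.imwrite("pics/fin.png",o[:,:,::-1])
```

```text
27.7833 [ 0.4279045  -0.27605601  0.22883073] [ 1.18399334 -0.59975513  0.16693806] 0.8740517831668608
```

View pics/fin.png

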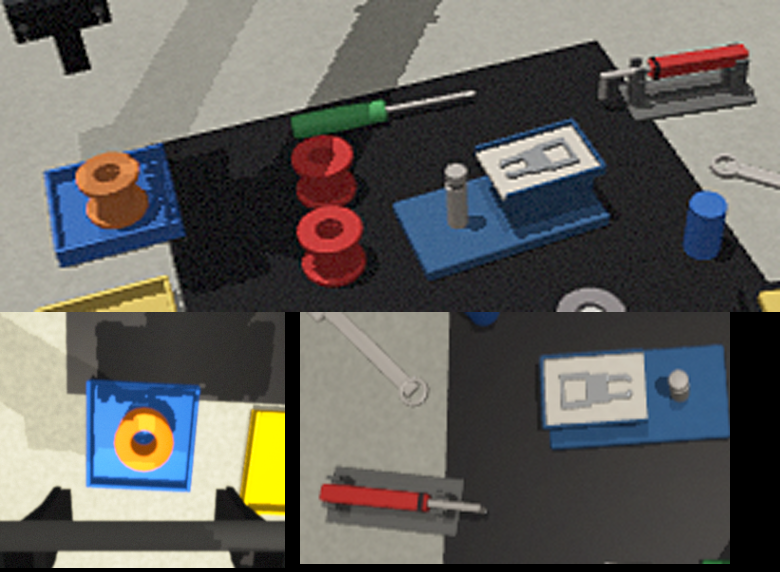

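The orange reel stands upright in the blue tray at (110,190). The clip lies flat on the ledge at (540,155), the pick is in its rest at (690,65), and the bystanders have not moved. Handing in.

```bash
python3 -c "
from bench import *
print(close_job())"
```

```text
the job is handed in; nothing more can be done
None
```

I handed the job in at about 28 s: the last pictures show the clip flat on the ledge, the pick back in its rest, and the orange reel upright in the blue tray, with nothing else seen to move.

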